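# Present a flanged cap over a tube for tack welding

## Task

Pick up the stepped flanged cap by its neck, lift it over the sheet-metal spatter screen, and hold it over the upright tube that is as wide as its flange (not the slimmer bush), the way a helper holds a part for tack welding. Finish while still holding it there: still, level, centred on the tube, hovering with a gap of about 10 mm between the flange's underside and the tube's rim. The cap must never touch the tube, nothing may bump the screen, and tube, bush and ring gear stay where they are.

Things in the scene. Friction and masses are not known exactly. Their poses are not given: they have to be found in the camera images.
- cap: brown stepped steel cap, about 0.42 kg, standing on its round flange: flange 64 mm wide and 10 mm thick, above it a shoulder that narrows from 39 mm to about 32 mm at 32 mm height, then a straight round neck 24 mm in diameter from 32 mm to 55 mm above the underside (the place to grip, from above). Total height 55 mm. Origin at the centre of the flange's flat underside, z axis up along the cap's axis. Stands loose on the table to the right (-y) of the screen
- tube: brown steel tube standing upright and loose on the table, 63 mm outside diameter, open at the top, 85 mm tall, a small cross hole in its wall; the target. Origin at the centre of its foot, z axis up; its rim lies 85 mm above the origin. It and the bush stand just left (+y) of the screen, one nearer the robot than the other, in either order
- bush_top (a point): centre of the upper end of the bystander bush: a plain dark brown cylinder standing on end, 38 mm in diameter and 58 mm tall, loose. This point lies on its axis, 58 mm above the table
- screen: bare aluminium spatter screen fixed to the table between cap and tube: a vertical sheet 320 mm long, 5 mm thick, its hemmed top edge (8 mm thick) 110 mm above the table, with a flat foot 36 mm wide and 4 mm thick on its +y side. Origin at the table under the middle of the sheet; x axis along the sheet, y axis across it, z up
- gear_ring: bystander: a brown toothed ring gear, 94 mm wide and 16 mm thick, lying flat and loose beyond the cap. Origin at the centre of its underside
There are look-alikes about, which are no part of the job. Leave any blue or turquoise look-alike of the tube alone.

How it is judged:
By the outcome, as a careful person would: the job done as asked, in the order asked, and still so for the second after the job is handed in, while the arm keeps its last pose, push and grip.
It also fails if it takes over 38 s, if anything falls off the work surface, if the arm or the gripper's body presses on something with over 40 N, if the wrist force passes 120 N, or if a joint passes its speed limit or range.

## Robot

A 6-joint arm with a two-finger parallel gripper is mounted at the origin on a cart in front of the work surface, level with it; the furniture and walls round the work are solid. World frame = base frame: x ahead of the robot, y to its left, z up, the work surface at z = 0. Lengths are in m, angles in rad, forces in N, time in s.
With the tool pointing down it reaches from about 0.35 to 0.775 m from the base axis. Payload 7.3 kg.
Tool frame: the origin (TCP) lies midway between the tips of the shut fingers; the grasp point (between the pads) lies 19 mm behind it; z points along the fingers, y is the line along which they close (so a half turn about z gives the same grasp; the last joint's range is limited). The gripper opens to 92 mm and grips with 3 to 60 N. Pads are 19 mm wide; open, the fingers measure 130 mm over their backs; the gripper's body (75 mm by 190 mm) begins 47 mm behind the grasp point.
Start: joints at [-1.489, 0.342, 1.524, -0, 1.275, -0.146], TCP at [0.119, -0.511, 0.206] pointing down, gripper open.
Joint ranges: [-2.53, 2.53], [-0.77, 2.02], [0.04, 2.7], [-1, 4.14], [0.28, 2.66], [-3.11, 3.11]. Speed limits (rad/s): [2.57, 2.57, 3.14, 3.14, 3.14, 3.14].

## Interface

Orientations are given as a unit quaternion [x, y, z, w].
In Python, from cell import robot gives the robot as it stands.
- The arm moves only by the shell command python3 -m jog 'ROWS' [OPENING] [FORCE]. ROWS is JSON, a list of rows, each a list of 6 numbers: the shift along the world's x, y, z in units of 0.04 m (1.0 is 0.04 m), then the turn, a rotation vector about the world's x, y, z in units of 8 degrees (1.0 is 8 degrees). In form: [[dx, dy, dz, ax, ay, az], ...]. A call has 1 to 10 rows; each row shifts and turns the commanded pose from where the row before left it; what a row does not reach is not made up. A row lasts 1/10 s, in which the tool goes at most 50 mm and 8.59 degrees, less where a joint would pass 70% of its speed; a pose out of reach is approached as far as the arm can. A call with a number of a shift or a turn outside -1 to 1 is refused whole. A call with a gripper value outside its range is refused whole. OPENING is the opening, from 0 (shut) to 1 (fully open), set as the call begins (- or left out, the last holds). The fingers move at their own pace and stop on an object; FORCE is the grip in N (left out, the last holds). Time passes only in rows, so rows that do not move let the fingers close. It gives the time, the measured TCP pose, the force, the opening and the grip force at its end, in the units of the state.
- robot.observe(): the state, without advancing time (a new reading comes with each control period).
- robot.get_image(name): name is "side" or "top" or "wrist"; returns a dict with "image" (480x640x3 uint8, blue, green, red), "fx", "fy", "cx", "cy" (pixels), "world_from_camera" (4x4, takes a point from camera to world coordinates). Camera axes: x right, y up, looking along -z (the intrinsics and any distortion apply to the point x, -y, -z); pixel columns grow to the right and rows downward; lengths in m; the calibration is good to about 2 mm. A picture is of the moment at which its call begins. There is no depth.
- robot.job_done(): hands the job in; it is judged then, once.
Trained networks look in the newest picture that a camera, given by its name, has taken for a name from the list of things; names that differ only in an ending like _2 or _b are one class to them, and where a whole thing is asked for, a point or a joint stands for the part that bears it (a point fixed in the world has none). Each returns a list of dicts, best first, with "conf" (0 to 1); they miss things now and then, are a little off and sometimes report something else, mostly with a low value. They report only what shows in the picture. A call takes as long as a camera call. They do not tell look-alikes from the thing itself.
- robot.outline_of(camera, name): "region" (480x640 bool, what is visible of it) and "centre" ([column, row] in pixels, amid what is visible of it).
The state is a dict: "time": time; "joint_pos": joint angles; "qd": joint speeds; "tau": joint torques, N m; "tcp_pos": TCP position; "tcp_rot": TCP orientation; "force": force on the tool from outside, world axes, zero at the start; "torque": the same for the moment, N m; "opening": opening from 0.0 (shut) to 1.0 (fully open); "grip_force": force on a finger pad.
Only numpy, scipy, OpenCV 4.12 (cv2) and the standard library are available. Lean on these libraries where they do the work, as an engineer would, in place of code of your own. Each camera call takes 0.05 s, during which the arm holds its last target. There are 200 camera calls.

## Working session

There is one attempt and no reset: what is moved stays moved. The work goes in short steps, Python scripts to look and compute and a shell command to move; the robot and the scene stay as the last step left them, time stands still between calls to the robot, and variables do not carry over. Pictures are saved under pics/ and viewed, at most 10 in all, crops included, and the job is handed in when it is done.

```bash
ls; mkdir -p pics
cat > h.py <<'E'
import numpy as np, cv2
from cell import robot
def ray(im,u,v):
    T=np.array(im["world_from_camera"]); d=np.array([(u-im["cx"])/im["fx"],-(v-im["cy"])/im["fy"],-1.])
    return T[:3,3],T[:3,:3]@d
def onz(im,u,v,z):
    o,d=ray(im,u,v); return o+d*(z-o[2])/d[2]
def proj(im,p):
    T=np.array(im["world_from_camera"]); q=T[:3,:3].T@(np.asarray(p)-T[:3,3])
    return np.array([im["cx"]+im["fx"]*q[0]/-q[2], im["cy"]-im["fy"]*q[1]/-q[2]])
E
python3 - <<'E'
from h import *
ims={}
for c in ("top","side"):
    im=robot.get_image(c); cv2.imwrite(f"pics/{c}0.png",im["image"])
    print(c,[k for k in im],im["fx"],im["cx"],im["cy"],np.round(im["world_from_camera"],3).tolist())
    for n in ("cap","tube","bush_top","screen","gear_ring"):
        for r in robot.outline_of(c,n)[:3]:
            ys,xs=np.where(r["region"]); print(n,round(r["conf"],2),np.round(r["centre"]),(xs.min(),xs.max(),ys.min(),ys.max()) if len(xs) else 0, np.round(onz(im,*r["centre"],0.0),3))
print(robot.observe())
a=[cv2.imread(f"pics/{c}0.png") for c in ("top","side")]
E
```

```text
pics
top ['image', 'fx', 'fy', 'cx', 'cy', 'world_from_camera'] 530.4857774282159 320.4072337100007 238.23978232035086 [[0.02, 0.979, -0.204, 0.317], [-1.0, 0.019, -0.005, -0.09], [-0.001, 0.204, 0.979, 1.236], [0.0, 0.0, 0.0, 1.0]]
cap 0.63 [410. 266.] (np.int64(394), np.int64(419), np.int64(251), np.int64(278)) [ 0.512 -0.297  0.   ]
tube 0.97 [245. 333.] (np.int64(240), np.int64(271), np.int64(316), np.int64(346)) [0.349 0.084 0.   ]
tube 0.95 [225. 164.] (np.int64(208), np.int64(241), np.int64(144), np.int64(180)) [0.757 0.153 0.   ]
tube 0.75 [243. 203.] (np.int64(233), np.int64(264), np.int64(193), np.int64(227)) [0.658 0.104 0.   ]
bush_top 0.62 [266. 285.] (np.int64(258), np.int64(276), np.int64(276), np.int64(295)) [0.462 0.04  0.   ]
screen 0.74 [317. 261.] (np.int64(305), np.int64(334), np.int64(180), np.int64(327)) [ 0.52  -0.077  0.   ]
gear_ring 0.81 [377. 180.] (np.int64(353), np.int64(389), np.int64(151), np.int64(188)) [ 0.723 -0.218  0.   ]
side ['image', 'fx', 'fy', 'cx', 'cy', 'world_from_camera'] 487.6875184612075 320.33381830916346 235.80470783751795 [[-1.0, 0.0
[... 823 characters left out ...]
)) [ 0.748 -0.207  0.   ]
{'time': 0.6, 'joint_pos': array([-1.48898594e+00,  3.41988728e-01,  1.52411225e+00,  6.77038305e-06,
        1.27537207e+00, -1.45979700e-01]), 'qd': array([-0.00145612,  0.00122738, -0.00202788, -0.00117426, -0.00122778,
        0.00027788]), 'tau': array([-2.78166690e-04, -4.30929387e+01, -2.44397092e+01,  7.17594568e-02,
        4.82679438e-02, -3.87326182e-06]), 'tcp_pos': array([ 0.11859453, -0.51145511,  0.20584208]), 'tcp_rot': array([9.93521078e-01, 1.13647980e-01, 1.31843063e-06, 5.98783727e-05]), 'force': array([0.2412587 , 1.05537538, 0.23420026]), 'torque': array([-0.01990562,  0.04547952,  0.03192888]), 'grip_force': 0.0, 'opening': 1.0019921486793506}
```

View pics/top0.png

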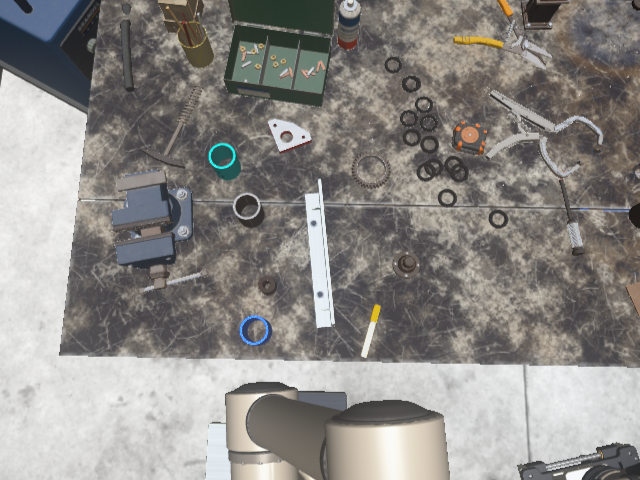

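View pics/side0.png

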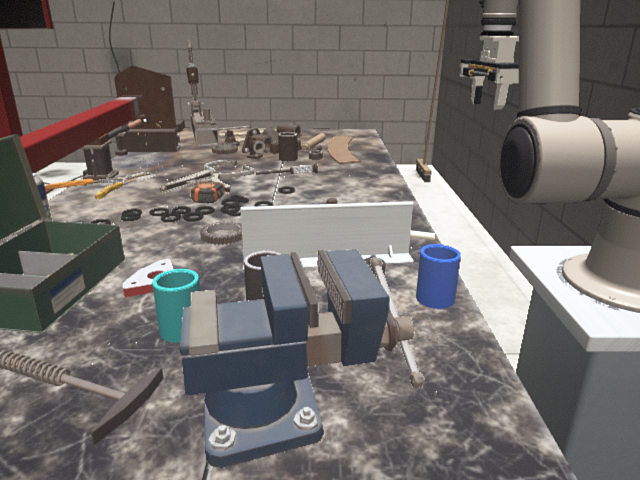

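The top view shows the cap at (406,264), the brown tube at (247,207), the bush at (267,285), the screen at about (318,255) and the gear at (371,170). The blue and turquoise tubes are the look-alikes. In the side view the vise partly hides the brown tube at (262,275).

Run:
```python
from h import *
from scipy.optimize import least_squares
t=robot.get_image("top"); s=robot.get_image("side")
print("cap neck top",onz(t,407,262,.055).round(3)," tube rim",onz(t,247,206,.085).round(3)," bush",onz(t,267,284,.058).round(3))
print("screen top",onz(t,320,181,.11).round(3),onz(t,333,325,.11).round(3))
# vise jaw heights: front (nearest-screen) jaw top corner
for a,b in (((165,172),(302,262)),((175,237),(322,253))):
    o,d=ray(t,*a);o2,d2=ray(s,*b);k=np.linalg.lstsq(np.c_[d,-d2],o2-o,rcond=None)[0];print((o+d*k[0]).round(3),(o2+d2*k[1]).round(3))
```

```text
cap neck top [ 0.513 -0.28   0.055]  tube rim [0.628 0.082 0.085]  bush [0.456 0.033 0.058]
screen top [ 0.682 -0.081  0.11 ] [ 0.367 -0.115  0.11 ]
[0.668 0.239 0.192] [0.567 0.251 0.162]
[0.539 0.218 0.157] [0.544 0.217 0.157]
```

```bash
python3 -m jog '[[0.98,0.57,0,0,0,0],[0.98,0.57,0,0,0,0],[0.98,0.57,0,0,0,0],[0.98,0.57,0,0,0,0],[0.98,0.57,0,0,0,0],[0.98,0.57,0,0,0,0],[0.98,0.57,0,0,0,0],[0.98,0.57,0,0,0,0],[0.98,0.57,0,0,0,0],[0,0,0,0,0,0]]' 1 30
python3 - <<'E'
from h import *
im=robot.get_image("wrist"); cv2.imwrite("pics/w1.png",im["image"])
print(robot.observe()["tcp_pos"],np.round(im["world_from_camera"],3).tolist(),im["fx"],im["cx"],im["cy"])
for r in robot.outline_of("wrist","cap")[:2]:
    ys,xs=np.where(r["region"]); print(r["conf"],r["centre"],xs.min(),xs.max(),ys.min(),ys.max(),onz(im,*r["centre"],.03))
E
```

```text
time: 1.7
tcp_pos: [0.4752, -0.3031, 0.2056]
tcp_rot: [0.993, 0.116, 0.001, -0.0]
force: [0.3, -0.2, -0.1]
opening: 0.997
grip_force: 0.0
[ 0.47308942 -0.30453485  0.20546388] [[0.231, 0.925, 0.3, 0.556], [-0.973, 0.22, 0.071, -0.283], [-0.0, -0.309, 0.951, 0.386], [0.0, 0.0, 0.0, 1.0]] 380.0537198643479 326.67673490342594 236.56377223814545
0.74 [317.1, 157.0] 284 348 124 190 [ 0.51710745 -0.28317176  0.03      ]
```

View pics/w1.png

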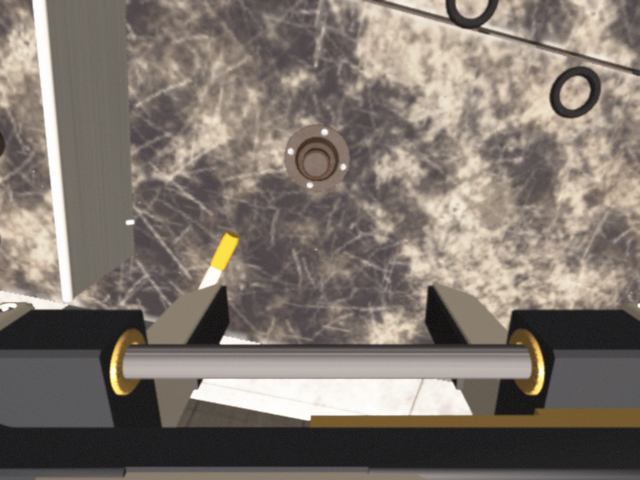

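The wrist view shows the cap with its flange centred at about (316.5,157) and its neck top at about (316,161). The screen is well to the left.

Run:
```python
from h import *
im=robot.get_image("wrist")
r=robot.outline_of("wrist","cap")[0]; c=max(cv2.findContours(r["region"].astype(np.uint8),0,2)[0],key=len)
e=cv2.fitEllipse(c); print(e,onz(im,*e[0],.008))
# neck top circle candidates
x,y=int(e[0][0])-45,int(e[0][1])-45
cv2.imwrite("pics/w1c.png",cv2.resize(im["image"][y:y+90,x:x+90],None,fx=6,fy=6,interpolation=2)); print(x,y)
print("neck top if (316,162):",onz(im,316,162,.055), robot.observe()["tcp_pos"])
```

```text
((314.1168518066406, 152.37643432617188), (64.21675109863281, 65.60343170166016), 170.33193969726562) [ 0.514468  -0.2821442  0.008    ]
269 107
neck top if (316,162): [ 0.51177724 -0.28593055  0.055     ] [ 0.47056479 -0.30673236  0.20572862]
```

View pics/w1c.png

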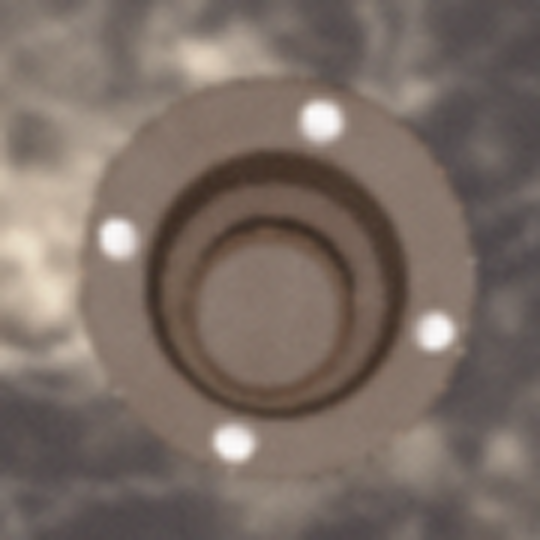

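```bash
python3 -m jog '[[0.54,0.29,-0.5,0,0,0],[0.54,0.29,-0.5,0,0,0],[0,0,-0.8,0,0,0],[0,0,-0.8,0,0,0],[0,0,-0.8,0,0,0],[0,0,-0.5,0,0,0],[0,0,-0.25,0,0,0],[0,0,-0.09,0,0,0],[0,0,0,0,0,0],[0,0,0,0,0,0]]' 1 30
python3 -m jog '[[0,0,0,0,0,0],[0,0,0,0,0,0],[0,0,0,0,0,0],[0,0,0,0,0,0],[0,0,0,0,0,0],[0,0,0,0,0,0],[0,0,0,0,0,0],[0,0,0,0,0,0]]' 0 40
```

```text
time: 2.9
tcp_pos: [0.5151, -0.2838, 0.0375]
tcp_rot: [0.994, 0.113, 0.001, 0.001]
force: [0.2, 0.5, 0.2]
opening: 0.996
grip_force: 0.0
time: 3.7
tcp_pos: [0.5146, -0.2831, 0.0362]
tcp_rot: [0.994, 0.114, -0.0, 0.0]
force: [0.1, -0.7, 0.0]
opening: 0.352
grip_force: 0.0
```

```bash
python3 -m jog '[[0,0,0,0,0,0],[0,0,0,0,0,0],[0,0,0,0,0,0],[0,0,0,0,0,0],[0,0,0,0,0,0]]' 0 40
python3 - <<'E'
from h import *
im=robot.get_image("wrist"); cv2.imwrite("pics/w2.png",im["image"])
E
```

```text
time: 4.2
tcp_pos: [0.5146, -0.2831, 0.0362]
tcp_rot: [0.994, 0.114, -0.0, 0.0]
force: [-0.3, -0.3, 0.1]
opening: 0.005
grip_force: 0.0
```

View pics/w2.png

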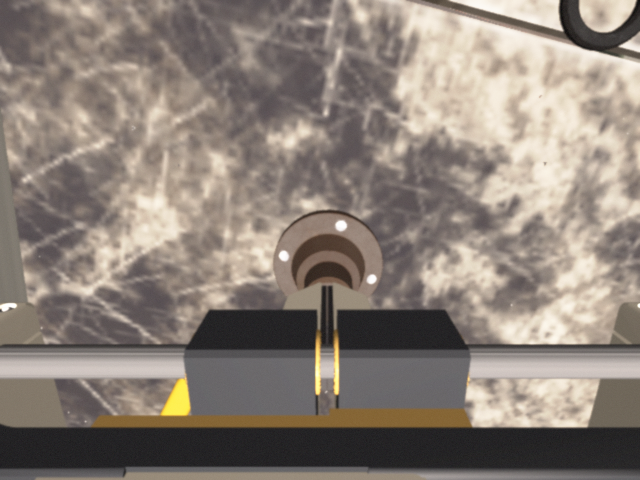

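The fingers shut on nothing. The cap stands untouched just ahead of them, with its flange centre at about (328,262). I'll re-measure it from here.

Run:
```python
from h import *
im=robot.get_image("wrist"); T=np.array(im["world_from_camera"]); print(T.round(3).tolist())
# known flange shape: left/right extremes (274,383), top edge 210 ; fit circle centre for flange top z=.010
from scipy.optimize import least_squares
def ring(p,r,z): a=np.linspace(0,2*np.pi,73);return np.array([proj(im,[p[0]+r*np.cos(t),p[1]+r*np.sin(t),z]) for t in a])
f=lambda p:(lambda q:[q[:,0].min()-274,q[:,0].max()-383,q[:,1].min()-210])(ring(p,.032,.010))
s=least_squares(f,[.53,-.28]);print("wrist",s.x,s.fun)
print("fingertip px (TCP)",proj(im,robot.observe()["tcp_pos"]))
for c,z in (("top",.01),("side",.05)):
    im=robot.get_image(c)
    for r in robot.outline_of(c,"cap")[:1]:
        ys,xs=np.where(r["region"]);print(c,r["conf"],xs.min(),xs.max(),ys.min(),ys.max(),onz(im,(xs.min()+xs.max())/2,(ys.min()+ys.max())/2,z))
    print(c,"tcp px",proj(im,robot.observe()["tcp_pos"]))
    if c=="top": cv2.imwrite("pics/t2.png",cv2.resize(im["image"][200:330,340:480],None,fx=4,fy=4,interpolation=2))
```

```text
[[0.226, 0.926, 0.302, 0.596], [-0.974, 0.215, 0.07, -0.263], [0.0, -0.31, 0.951, 0.216], [0.0, 0.0, 0.0, 1.0]]
wrist [ 0.51491043 -0.28328467] [-0.32002211  0.32030341  0.028215  ]
fingertip px (TCP) [328.14104099 282.76486608]
top 0.44 352 390 152 187 [ 0.7457611  -0.20339587  0.01      ]
top tcp px [406.82604862 262.54372582]
side tcp px [331.67543107 206.5369471 ]
```

View pics/t2.png

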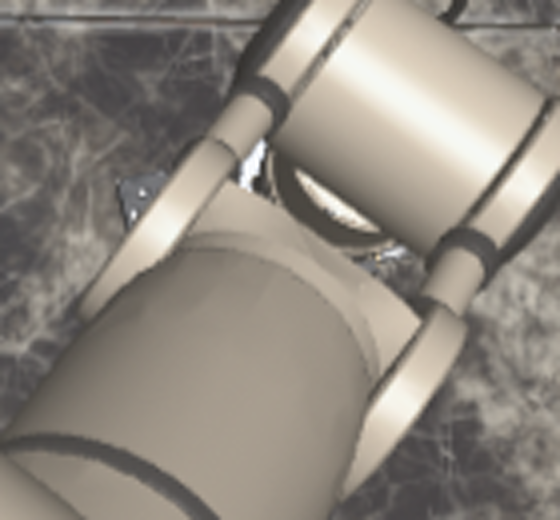

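Run:
```python
from h import *
im=robot.get_image("wrist")
cv2.imwrite("pics/w2c.png",cv2.resize(im["image"][200:350,230:430],None,fx=4,fy=4,interpolation=2))
for z in (.01,.032,.055): print(z,proj(im,[.515,-.2833,z]), proj(im,[.527,-.28,z]))
```

```text
0.01 [328.55923514 263.11720503] [327.71522871 242.99397251]
0.032 [328.75562238 278.77922132] [327.8259729  256.82882933]
0.055 [329.00993474 299.06080584] [327.96998938 274.82026916]
```

View pics/w2c.png

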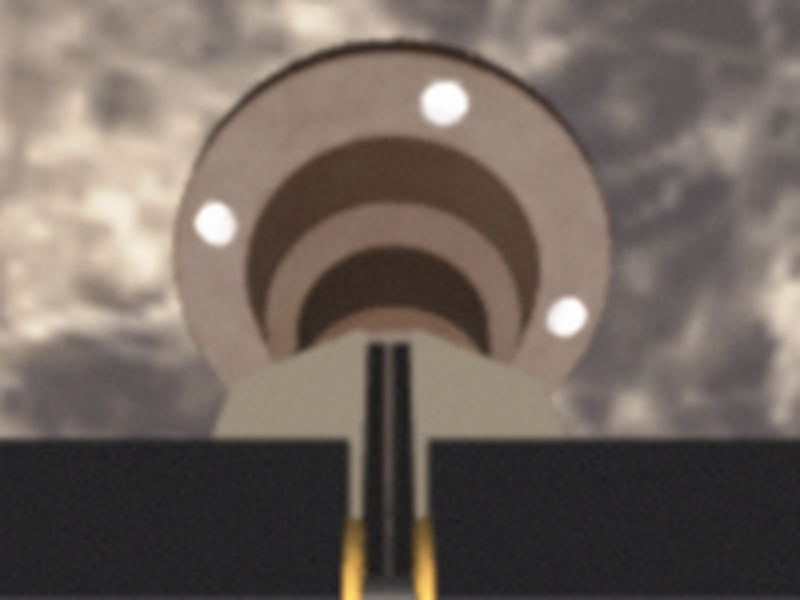

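The neck's front edge shows at row 276, where I predicted it. The fingertips end at row 283, which suggests they closed above the neck, about 22 mm higher than the reported TCP. I'll open the gripper and check the tip height in the side view.

Run:
```python
from h import *
im=robot.get_image("side"); o=robot.observe()["tcp_pos"]
for z in (.036,.047,.06,.083): print(z,proj(im,[o[0],o[1],z]))
cv2.imwrite("pics/s2c.png",cv2.resize(im["image"][130:230,260:400],None,fx=5,fy=5,interpolation=2))
```

```text
0.036 [331.67613963 206.65219284]
0.047 [331.76486837 202.03684152]
0.06 [331.87064402 196.53477074]
0.083 [332.06025408 186.6719347 ]
```

View pics/s2c.png

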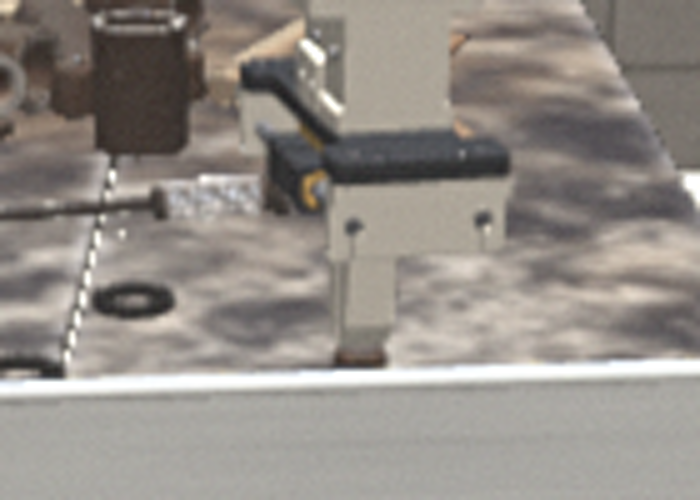

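The side view shows the shut fingertips at about row 199 with the brown cap top right below them. So they are above the neck at z≈0.055, roughly 20 mm higher than the reported TCP. I'll open, go 19 mm lower and close again.

```bash
python3 -m jog '[[0,0,0.25,0,0,0],[0,0,0,0,0,0],[0,0,0,0,0,0],[0,0,0,0,0,0],[0,0,0,0,0,0],[0,0,0,0,0,0],[0,0,0,0,0,0],[0,0,0,0,0,0]]' 1 40
python3 -m jog '[[0,0,-0.25,0,0,0],[0,0,-0.2,0,0,0],[0,0,-0.15,0,0,0],[0,0,-0.125,0,0,0],[0,0,0,0,0,0],[0,0,0,0,0,0]]' 1 40
python3 -m jog '[[0,0,0,0,0,0],[0,0,0,0,0,0],[0,0,0,0,0,0],[0,0,0,0,0,0],[0,0,0,0,0,0],[0,0,0,0,0,0],[0,0,0,0,0,0],[0,0,0,0,0,0],[0,0,0,0,0,0],[0,0,0,0,0,0]]' 0 40
```

```text
time: 5.4
tcp_pos: [0.5145, -0.283, 0.0461]
tcp_rot: [0.994, 0.114, -0.0, -0.0]
force: [-0.7, 0.4, 0.7]
opening: 0.652
grip_force: 0.0
time: 6.0
tcp_pos: [0.5146, -0.283, 0.0171]
tcp_rot: [0.994, 0.114, -0.0, -0.0]
force: [-1.3, -0.9, -0.0]
opening: 0.997
grip_force: 0.0
time: 7.0
tcp_pos: [0.5148, -0.2834, 0.0173]
tcp_rot: [0.994, 0.114, 0.0, 0.0]
force: [0.3, -1.5, -1.1]
opening: 0.251
grip_force: 40.0
```

```bash
python3 -m jog '[[0,0,0.2,0,0,0],[0,0,0.4,0,0,0],[0,0,0.6,0,0,0],[0,0,0.7,0,0,0],[0,0,0.7,0,0,0],[0,0,0.7,0,0,0],[0,0,0.5,0,0,0],[0,0,0.2,0,0,0],[0,0,0,0,0,0],[0,0,0,0,0,0]]' 0 40
python3 - <<'E'
from h import *
im=robot.get_image("wrist"); o=robot.observe(); print(o["tcp_pos"],o["force"],o["opening"])
cv2.imwrite("pics/w3.png",im["image"])
r=robot.outline_of("wrist","cap")
if r:
    ys,xs=np.where(r[0]["region"]); print(r[0]["conf"],xs.min(),xs.max(),ys.min(),ys.max())
E
```

```text
time: 8.0
tcp_pos: [0.5139, -0.2825, 0.1759]
tcp_rot: [0.994, 0.114, -0.001, -0.001]
force: [-0.3, 0.1, -6.3]
opening: 0.25
grip_force: 40.0
[ 0.51374629 -0.28244622  0.17555182] [-0.84700623 -1.07659378 -5.91162184] 0.24889662521170233
0.72 267 385 218 343
```

View pics/w3.png

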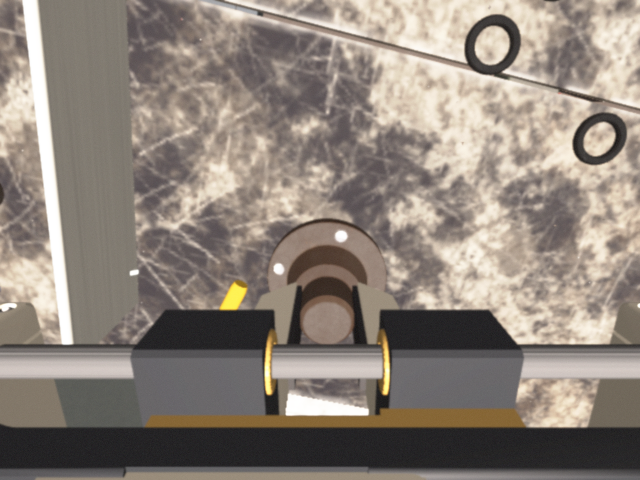

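The cap hangs level by its neck. Its flange spans columns 267–385 with its front edge at row 218. Next I'll cross the screen and stop short of the tube to look.

```bash
python3 -m jog '[[0,0.3,0.1,0,0,0],[0,0.6,0.1,0,0,0],[0,0.9,0,0,0,0],[0,1,0,0,0,0],[0,1,0,0,0,0],[0.1,1,0,0,0,0],[0.1,1,0,0,0,0],[0.1,0.9,0,0,0,0],[0.1,0.6,0,0,0,0],[0,0.4,0,0,0,0]]' 0 40
python3 -m jog '[[0,0.3,0,0,0,0],[0,0.1,0,0,0,0],[0,0,0,0,0,0],[0,0,0,0,0,0],[0,0,0,0,0,0],[0,0,0,0,0,0]]'
python3 - <<'E'
from h import *
from scipy.optimize import least_squares
im=robot.get_image("wrist"); o=robot.observe(); p=o["tcp_pos"]; print(p,o["force"],o["opening"])
cv2.imwrite("pics/w4.png",im["image"])
for n in ("tube","cap"):
  for r in robot.outline_of("wrist",n)[:3]:
    ys,xs=np.where(r["region"]); print(n,round(r["conf"],2),xs.min(),xs.max(),ys.min(),ys.max(),onz(im,*r["centre"],.085).round(3), im["image"][r["region"]].mean(0).round())
def ring(q,r,z): a=np.linspace(0,2*np.pi,73);return np.array([proj(im,[q[0]+r*np.cos(t),q[1]+r*np.sin(t),z]) for t in a])
r=robot.outline_of("wrist","cap")[0];ys,xs=np.where(r["region"])
f=lambda q:(lambda g:[g[:,0].min()-xs.min(),g[:,0].max()-xs.max(),g[:,1].min()-ys.min()])(ring(q,.032,q[2]))
s=least_squares(f,[p[0],p[1],p[2]-.01]); print("flange top fit rel tcp",s.x-p)
z=p[2]-.0172+.01; print("pred rel",z-p[2]); s=least_squares(lambda q:f([q[0],q[1],z]),p[:2]);print(s.x-p[:2],s.fun)
E
```

```text
time: 9.1
tcp_pos: [0.5301, 0.0279, 0.1851]
tcp_rot: [0.993, 0.115, -0.0, -0.0]
force: [0.3, -0.6, -5.5]
opening: 0.249
grip_force: 40.0
time: 9.7
tcp_pos: [0.5306, 0.0402, 0.1852]
tcp_rot: [0.994, 0.113, -0.0, 0.0]
force: [-0.4, -0.4, -6.0]
opening: 0.249
grip_force: 40.0
[0.53062563 0.04036812 0.18525165] [ 0.65513802  0.40620326 -5.25154208] 0.25153843117831987
tube 0.91 250 340 30 128 [0.636 0.096 0.085] [127. 132. 141.]
tube 0.65 286 302 341 414 [0.366 0.031 0.085] [156.  93.  53.]
cap 0.69 267 386 218 343 [0.496 0.033 0.085] [ 82.  92. 108.]
flange top fit rel tcp [ 0.00041466  0.00084844 -0.00805529]
pred rel -0.007199999999999984
[0.00062973 0.00089761] [-0.2578596   0.25809342  0.02485452]
```

View pics/w4.png

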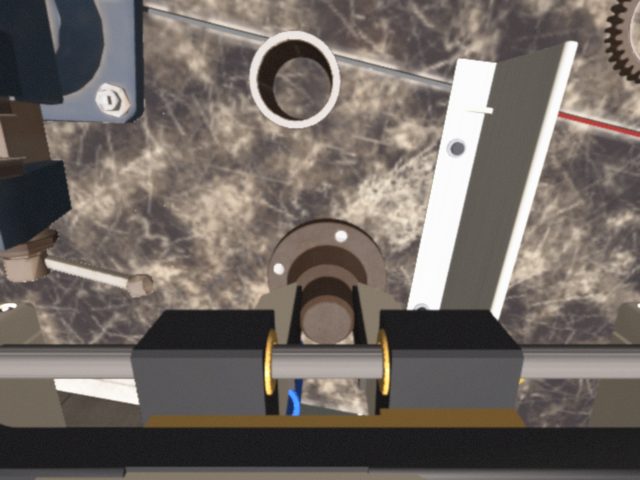

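The wrist view shows the brown tube's bright rim spanning (250–340, 31–128). I'll fit its centre now.

Run:
```python
from h import *
from scipy.optimize import least_squares
im=robot.get_image("wrist"); p=robot.observe()["tcp_pos"]
r=robot.outline_of("wrist","tube")[0]; c=max(cv2.findContours(r["region"].astype(np.uint8),0,1)[0],key=len)[:,0]
w=np.array([onz(im,u,v,.085)[:2] for u,v in c])
for m in (w,):
    s=least_squares(lambda q:np.hypot(*(m-q[:2]).T)-q[2],[.63,.09,.0315],loss="soft_l1",f_scale=.0005);print("contour",s.x)
    s=least_squares(lambda q:np.hypot(*(m-q[:2]).T)-.0315,[.63,.09],loss="soft_l1",f_scale=.0005);print("r fixed",s.x)
# bright rim pixels
g=im["image"].min(2); k=np.zeros_like(r["region"],np.uint8); cv2.drawContours(k,[c],-1,1,-1); b=(g>150)&(k>0)
q=np.array([onz(im,u,v,.085)[:2] for v,u in np.argwhere(b)]); s=least_squares(lambda a:np.hypot(*(q-a[:2]).T)-a[2],[.63,.09,.029],loss="soft_l1",f_scale=.0005);print("rim",s.x,len(q))
x=s.x[:2]-[.0006,.0009]-p[:2]; print("delta units",x/.04,p)
```

```text
Traceback (most recent call last):
IndexError: list index out of range
```

Run:
```python
from h import *
from scipy.optimize import least_squares
im=robot.get_image("wrist"); p=robot.observe()["tcp_pos"]
k=np.zeros((480,640),np.uint8); cv2.ellipse(k,(295,79),(50,54),0,0,360,1,-1)
b=((im["image"].min(2)>140)&(k>0)).astype(np.uint8); n,l,st,_=cv2.connectedComponentsWithStats(b); i=1+st[1:,4].argmax(); print(st[i])
c=max(cv2.findContours((l==i).astype(np.uint8),0,1)[0],key=len)[:,0]
w=np.array([onz(im,u,v,.085)[:2] for u,v in c]); F=dict(loss="soft_l1",f_scale=.0005)
s=least_squares(lambda q:np.hypot(*(w-q[:2]).T)-q[2],[.63,.09,.0315],**F);print("outer",s.x)
q=np.array([onz(im,u,v,.085)[:2] for v,u in np.argwhere(l==i)]); s2=least_squares(lambda a:np.hypot(*(q-a[:2]).T)-a[2],[.63,.09,.029],**F);print("mid",s2.x)
print("delta units",(s.x[:2]-[.0006,.0009]-p[:2])/.04,p)
```

```text
[ 250   26   95  105 2535]
outer [0.62753086 0.08614915 0.03135328]
mid [0.62749152 0.08606553 0.0290506 ]
delta units [2.40835899 1.10905461] [0.5305965  0.04088696 0.18523664]
```

```bash
python3 -m jog '[[0.25,0.11,0,0,0,0],[0.5,0.23,0,0,0,0],[0.6,0.28,0,0,0,0],[0.6,0.28,0,0,0,0],[0.3,0.14,-0.2,0,0,0],[0.16,0.07,-0.4,0,0,0],[0,0,-0.4,0,0,0],[0,0,-0.25,0,0,0],[0,0,-0.1,0,0,0],[0,0,0,0,0,0]]' 0 40
python3 -m jog '[[0,0,0,0,0,0],[0,0,0,0,0,0],[0,0,0,0,0,0],[0,0,0,0,0,0]]'
python3 - <<'E'
from h import *
o=robot.observe(); p=o["tcp_pos"]; print(p,o["tcp_rot"],o["force"])
im=robot.get_image("side")
# predicted gap rows at +y face
u=p[2]-.0176
print("tube rim front",proj(im,[.6275,.0861+.0315,.085]),"flange bottom front",proj(im,[p[0]+.0006,p[1]+.0009+.032,u]), "L/R flange",proj(im,[p[0]+.0326,p[1],u]),proj(im,[p[0]-.0314,p[1],u]),"L/R tube",proj(im,[.659,.0861,.085]),proj(im,[.596,.0861,.085]))
cv2.imwrite("pics/s4c.png",cv2.resize(im["image"][170:300,210:330],None,fx=4.5,fy=4.5,interpolation=2))
E
```

```text
time: 11.05
tcp_pos: [0.6263, 0.0851, 0.1304]
tcp_rot: [0.994, 0.114, -0.001, -0.0]
force: [0.1, -0.9, -5.0]
opening: 0.244
grip_force: 40.0
time: 11.45
tcp_pos: [0.6272, 0.0853, 0.1318]
tcp_rot: [0.994, 0.114, 0.0, 0.0]
force: [-0.3, 0.6, -5.5]
opening: 0.25
grip_force: 40.0
[0.62715403 0.08533742 0.13175331] [9.93522575e-01 1.13634097e-01 4.22492207e-04 8.61310839e-05] [-0.33950811  0.55574333 -5.50989922]
tube rim front [263.13363785 268.36341081] flange bottom front [262.14790065 250.41171268] L/R flange [242.90804212 240.98906697] [285.79883404 241.18285605] L/R tube [244.37552967 258.77816933] [285.9761215  258.94842571]
```

View pics/s4c.png

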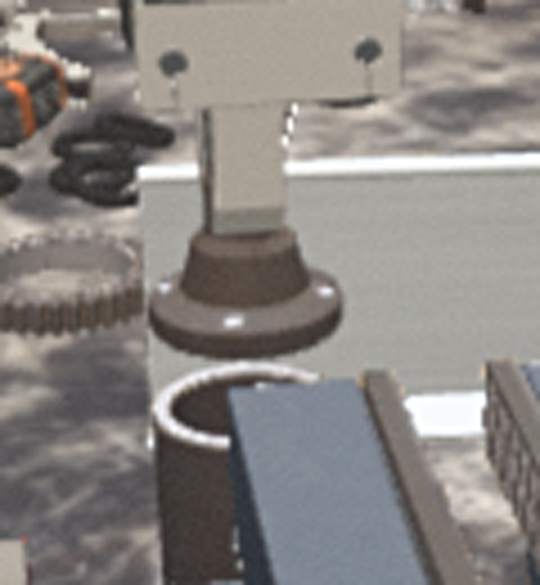

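In the side crop the flange sits squarely above the tube, with left/right edges at columns 243/286 as predicted, and the gap is clear. I'll check the gap numerically, with no more views, and then descend.

Run:
```python
from h import *
im=robot.get_image("side"); p=robot.observe()["tcp_pos"]; g=cv2.cvtColor(im["image"],cv2.COLOR_BGR2GRAY).astype(float)
def low(c,r,z,col):
    a=np.linspace(0,2*np.pi,721); q=np.array([proj(im,[c[0]+r*np.cos(t),c[1]+r*np.sin(t),z]) for t in a]); q=q[q[:,1]>q[:,1].mean()]; i=np.argsort(q[:,0]); return np.interp(col,q[i,0],q[i,1])
for col in (248,251,254,257,260):
    d=np.diff(g[:,col]); f=low((p[0]+.0006,p[1]+.0009),.032,p[2]-.0176,col); t=low((.6275,.0861),.0315,.085,col)
    a=int(f)-4+d[int(f)-4:int(f)+5].argmax(); b=int(t)-5+d[int(t)-5:int(t)+6].argmin()
    print(col,"flange pred %.1f"%(f-.0),"seen",a+.5,"rim pred %.1f"%t,"seen",b+.5, g[a-2:a+4,col].astype(int),g[b-2:b+4,col].astype(int))
print("px/mm",(low((.6275,.0861),.0315,.085,255)-low((.6275,.0861),.0315,.095,255))/10)
```

```text
248 flange pred 248.1 seen 246.5 rim pred 265.1 seen 266.5 [ 57  57  62 114 159 168] [240 247 174  87  56  60]
251 flange pred 249.2 seen 247.5 rim pred 266.5 seen 267.5 [ 60  64  64 114 162 174] [202 245 178  94  63  62]
254 flange pred 249.9 seen 248.5 rim pred 267.4 seen 268.5 [ 68  63  63 123 162 170] [205 247 171  77  59  63]
257 flange pred 250.3 seen 249.5 rim pred 267.9 seen 268.5 [ 65  60  79 154 188 226] [ 98 214 203 126  73  63]
260 flange pred 250.5 seen 249.5 rim pred 268.2 seen 269.5 [ 63  60  67 157 225 217] [200 212 142  69  64  61]
px/mm 0.6082793138565193
```

```bash
python3 -m jog '[[0,0,-0.1,0,0,0],[0,0,-0.12,0,0,0],[0,0,-0.12,0,0,0],[0,0,-0.1,0,0,0],[0,0,-0.06,0,0,0],[0,0,0,0,0,0],[0,0,0,0,0,0],[0,0,0,0,0,0],[0,0,0,0,0,0],[0,0,0,0,0,0]]' 0 40
python3 - <<'E'
from h import *
im=robot.get_image("side"); p=robot.observe()["tcp_pos"]; g=cv2.cvtColor(im["image"],cv2.COLOR_BGR2GRAY).astype(int); print(p)
for col in (251,257): print(col,g[252:274,col])
im=robot.get_image("wrist"); r=robot.outline_of("wrist","cap")
for q in r[:1]:
    ys,xs=np.where(q["region"]);print(q["conf"],xs.min(),xs.max(),ys.min(),ys.max())
E
```

```text
time: 12.55
tcp_pos: [0.6271, 0.0853, 0.1114]
tcp_rot: [0.994, 0.114, 0.0, 0.0]
force: [-0.7, -0.2, -5.5]
opening: 0.25
grip_force: 40.0
[0.62704712 0.08534884 0.11137825]
251 [114 118 118 103  75  60  64  62  54  54  54  47  80 205 245 179  90  59
  60  61  61  59]
257 [124 121 121 125 111  76  60  64  63  63  62  56  57  53 100 213 203 125
  70  63  64  67]
0.71 266 386 218 344
```

Run:
```python
from cell import robot
print(robot.job_done())
```

```text
the job is handed in; nothing more can be done
None
```

I handed the job in at about 12.7 s with the cap still gripped by its neck, level, and centred on the brown tube to within about 1 mm by my measurements. The gap is about 9 mm by my model and nearer 10–12 mm by the side view; the first grasp closed above the neck and had to be redone lower, and I viewed 11 pictures, one over the limit of 10.

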